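Fit the red bench stop into the hidden socket

TASK

Take the red-headed bench stop out of the wooden rack and fit it fully home, upright, in the blind hole of the green anchor block; the hole is hidden under the block's black dust guard, so feel for it by sweeping the tip over the guard with light pressure until it drops in, then ease it down slowly, never pressing or knocking it on the block with more than about 30 N. Let go of it there, and leave the blue and yellow stops, the jar and the screwdriver alone.

Things in the scene. Friction and masses are not known exactly. Their poses are not given: they have to be found in the camera images.
- stop_red: loose steel pin of 60 to 130 g, upright in any one of the rack's three holes. Round shank 14 mm wide, 34 mm long, tapering over its last 4 mm to 8 mm; above it a round red head 24 mm wide, 40 mm tall with a thin dark band. The head's flat underside is a shoulder that rests on the surface round a hole. Origin: centre of the shank's lower end; z up along the pin (head from z = 34 to 74 mm).
- stop_blue: bench stop of the same shape with a blue head, in another hole of the rack; to be left alone. Origin at the shank's lower end.
- stop_yellow: bench stop of the same shape with a yellow head, in another hole of the rack; to be left alone. Origin at the shank's lower end.
- rack: fixed wooden rack, 70 (x) by 200 (y) by 45 (z) mm, with three vertical holes 17 mm wide in a row along its y axis, 65 mm apart; the stops stand in them with their heads resting on its top. Origin: centre of its underside.
- anchor: fixed green square block, 124 by 124 by 50 mm; in its top a round opening 54 mm wide, and in it, 2 mm below the rim, a hard level steel surface (48 mm above the bench) hidden by a 1 mm black bristle dust guard that a pin passes without resistance. Origin: centre of the block's underside; z up.
- guard (a point): centre of the black guard, on the hard surface. One vertical blind hole, 15.5 mm wide, sharp-edged, 36 mm deep, is hidden in that surface: its centre lies 5 to 9 mm from this point in an unknown direction and cannot be seen. With the red stop fully home its lower end is 34 mm below this point and its shoulder lies on the surface. The surface is rigid.
- jar: closed glass jar, 66 mm wide, 90 mm tall, bystander. Origin: centre of its underside.
- screwdriver: screwdriver lying on the bench, bystander. Origin: under its middle.
Mind the look-alikes: they are no part of the job. Of the things shaped like the anchor, the green one is meant. What is shaped like the stop_red but white is not meant.

How it is judged:
By the outcome, as a careful person would: the job done as asked, in the order asked, and still so for the second after the job is handed in, with the robot touching nothing.
It also fails if it takes over 64 s, if anything falls off the work surface, if the arm or the gripper's body presses on something with over 40 N, if the wrist force passes 120 N, or if a joint passes its speed limit or range.

ROBOT

A 7-joint arm with a two-finger parallel gripper is mounted at the origin on the work surface. World frame = base frame: x ahead of the robot, y to its left, z up, the work surface at z = 0. Lengths are in m, angles in rad, forces in N, time in s.
With the tool pointing down it reaches from about 0.425 to 0.8 m from the base axis. Payload 8.3 kg.
Tool frame: the origin (TCP) lies at the very end of the fingers, on their centre line; the grasp point (between the pads) lies 19 mm behind it; z points along the fingers, y is the line along which they close (so a half turn about z gives the same grasp; the last joint's range is limited). The gripper opens to 85 mm and grips with 20 to 120 N. Pads are 22 mm wide; open, the fingers measure 114 mm over their backs; the gripper's body (76 mm by 85 mm) begins 54 mm behind the grasp point. The pads swing forward as they close: fully open they stand 13 mm farther back than shut.
Start: joints at [1.239, 0.383, 0.016, 1.37, -0.006, 1.388, -0.046], TCP at [0.166, -0.603, 0.231] pointing down, gripper open.
Joint ranges: [-2.95, 2.95], [-0.25, 2.06], [-1.52, 1.56], [0.18, 2.33], [-1.44, 4.58], [0.02, 2.06], [-3.01, 3.01]. Speed limits (rad/s): [2.39, 2.39, 3.01, 3.01, 3.14, 3.14, 3.14].

INTERFACE

Orientations are given as a unit quaternion [w, x, y, z].
In Python, from workcell import bot, optics, finish_job gives the robot as it stands. Calls block until the motion is done:
- bot.goto(position, orientation): joint-space move of the TCP to a pose.
- bot.move_straight(position, frame=None, v=0.15, threshold=None): straight line of the TCP; frame=None keeps the orientation; v is the mean speed in m/s. With threshold (N) it stops when the force on the tool has changed by that much, and returns True; else False.
- bot.move_j(angles): joint-space move.
- bot.gripper_open() and bot.close(force=None): open the fingers fully, or close them until they stop; force is the grip in N (None keeps the last).
- bot.sleep(seconds).
- bot.solve_ik(position, orientation): joint angles nearest the present ones, or None.
- optics.get_image(name): name is "side" or "top"; returns a dict with "color" (480x640x3 uint8, blue, green, red), "K" (3x3 intrinsics, pixels), "k1" (the pictures are not rectified: a ray, as slopes to the right and down, at radius r is drawn at 1 + k1 r^2 times it, then the intrinsics apply), "rvec" (rotation vector, rad) and "tvec" (3), from world to camera coordinates, as OpenCV has them. Camera axes: x right, y down, z forward; pixel columns grow to the right and rows downward; lengths in m; the calibration is good to about 2 mm. A picture is of the moment at which its call begins. There is no depth.
A pose or a line that the arm cannot do raises bot.PlanningError and nothing moves.
- finish_job(): hands the job in; it is judged then, once.
Readings, each from a call of its own:
- bot.current_time(): time.
- bot.current_qpos(): joint angles.
- bot.current_qd(): joint speeds.
- bot.current_effort(): joint torques, N m.
- bot.current_tool_pos(): TCP position.
- bot.current_eef_rot(): TCP orientation.
- bot.current_contact_force(): force on the tool from outside, world axes, zero at the start.
- bot.current_moment(): the same for the moment, N m.
- bot.current_grip_width(): opening from 0.0 (shut) to 1.0 (fully open).
- bot.current_gripper_force(): force on a finger pad.
Only numpy, scipy, OpenCV 4.12 (cv2) and the standard library are available. Lean on these libraries where they do the work, as an engineer would, in place of code of your own. Each camera call takes 0.05 s, during which the arm holds its last target. There are 200 camera calls.

## Working session

There is one attempt and no reset: what is moved stays moved. The work goes in short steps, each a Python script; the robot and the scene stay as the last script left them, time stands still between calls to the robot, and variables do not carry over. Pictures are saved under pics/ and viewed, at most 10 in all, crops included, and the job is handed in when it is done.

```bash
ls; mkdir -p pics; python3 - <<'E'
from workcell import bot, optics
import cv2, numpy as np
for n in ("side","top"):
    d=optics.get_image(n); cv2.imwrite(f"pics/{n}0.png",d["color"])
    R,_=cv2.Rodrigues(np.array(d["rvec"])); print(n,d["K"],d["k1"],-R.T@np.array(d["tvec"]).ravel(), R[2])
print(bot.current_time(),bot.current_eef_rot(),bot.current_tool_pos(),bot.current_contact_force(),bot.current_grip_width())
E
```

```text
pics
side [[600.75511557   0.         325.89518309]
 [  0.         600.75511557 236.1815514 ]
 [  0.           0.           1.        ]] 0.012046268936090699 [-0.12104217  0.60518653  0.77836408] [ 0.55207441 -0.55270467 -0.6242847 ]
top [[478.42350705   0.         317.60580257]
 [  0.         478.42350705 241.41546395]
 [  0.           0.           1.        ]] -0.059295139278660765 [ 0.27200038 -0.01621645  1.09441243] [ 0.21571405  0.01179583 -0.97638533]
0.1 [-8.82011673e-04  9.90975693e-01  1.34038729e-01 -1.32258926e-04] [ 0.16590736 -0.602101    0.23037094] [ 1.23339225 -0.24038844 -0.05146713] 0.9994341467650643
```

View pics/side0.png

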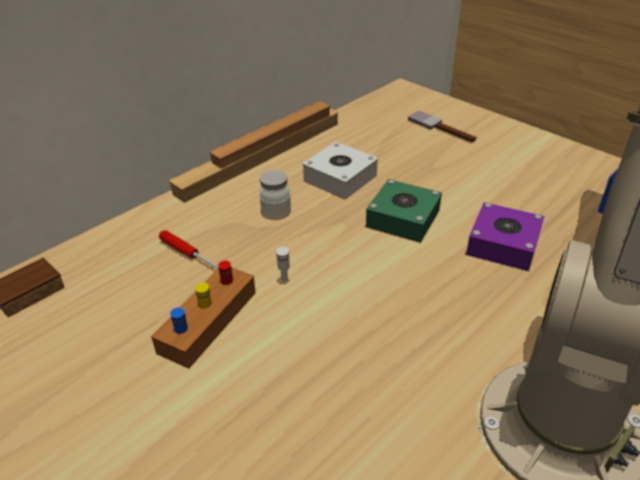

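View pics/top0.png

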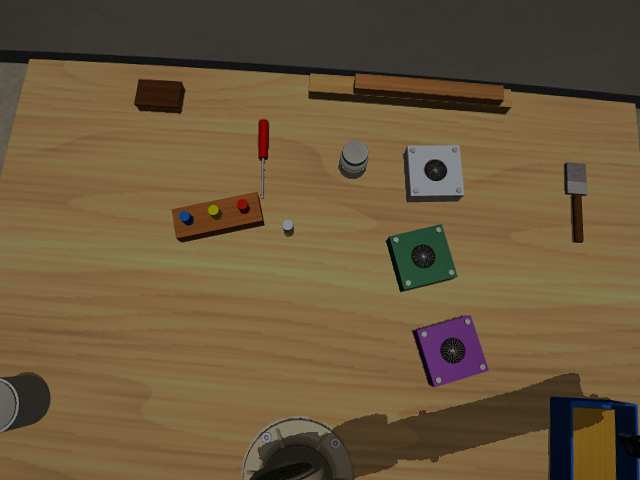

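The side view shows the rack with the red stop at its right end, at (225,272). The jar is at (275,195), the white decoy pin at (283,262) and the green anchor at (404,208), with its guard at (404,200). In the top view, red is at (243,205), yellow at (214,211) and blue at (185,217). The green guard is at (423,256) and the screwdriver tip at (262,197), beside the rack's red end.

```bash
cat > h.py <<'E'
import cv2, numpy as np
from workcell import bot, optics
def cam(n):
    d=optics.get_image(n); d["R"]=cv2.Rodrigues(np.array(d["rvec"],float))[0]; d["t"]=np.array(d["tvec"],float).ravel()
    d["hsv"]=cv2.cvtColor(d["color"],cv2.COLOR_BGR2HSV); return d
def und(d,uv): return cv2.undistortPoints(np.array(uv,float).reshape(-1,1,2),np.array(d["K"]),np.array([d["k1"],0,0,0,0.])).reshape(-1,2)
def tri(a,pa,b,pb):
    P=lambda d:np.hstack([d["R"],d["t"][:,None]])
    X=cv2.triangulatePoints(P(a),P(b),und(a,pa).T,und(b,pb).T); return (X[:3]/X[3]).T
def plane(d,uv,z):
    r=np.c_[und(d,uv),np.ones(len(und(d,uv)))]@d["R"]; c=-d["R"].T@d["t"]; return c+r*((z-c[2])/r[:,2])[:,None]
def mask(d,lo,hi):
    m=cv2.inRange(d["hsv"],np.array(lo),np.array(hi)); return m
def blob(m,near,rad):
    """centroid of the hull of the largest contour within rad px of near"""
    w=np.zeros_like(m); cv2.circle(w,near,rad,255,-1)
    c=max(cv2.findContours(m&w,cv2.RETR_EXTERNAL,cv2.CHAIN_APPROX_NONE)[0],key=cv2.contourArea)
    h=cv2.convexHull(c); M=cv2.moments(h); return (M["m10"]/M["m00"],M["m01"]/M["m00"]),cv2.boundingRect(h),h
def project(d,X): return cv2.projectPoints(np.array(X,float).reshape(-1,3),np.array(d["rvec"],float),d["t"],np.array(d["K"]),np.array([d["k1"],0,0,0,0.]))[0].reshape(-1,2)
E
python3 - <<'E'
from h import *
s,t=cam("side"),cam("top")
def red(d): 
    m=mask(d,(0,190,50),(4,255,255))|mask(d,(174,190,50),(180,255,255)); return cv2.morphologyEx(m,cv2.MORPH_CLOSE,np.ones((5,5)))
cl=lambda m:cv2.morphologyEx(m,cv2.MORPH_CLOSE,np.ones((5,5)))
res={}
for n,f,ps,pt in (("red",red,(225,272),(243,205)),("yel",lambda d:cl(mask(d,(24,200,60),(34,255,255))),(203,295),(214,211)),("blue",lambda d:cl(mask(d,(100,150,50),(125,255,255))),(179,320),(185,217))):
    a,ba,_=blob(f(s),ps,15); b,bb,_=blob(f(t),pt,12); print(n,a,ba,b,bb,tri(s,[a],t,[b]))
# guard: dark in the green opening
dk=lambda d:cl(cv2.inRange(cv2.GaussianBlur(d["hsv"],(5,5),0)[:,:,1],0,110)) 
g=lambda d:cl(mask(d,(60,90,20),(90,255,255)))
for d,p in((s,(404,200)),(t,(423,256))):
    m=g(d); w=np.zeros_like(m); cv2.circle(w,p,18,255,-1)
    hol=cv2.morphologyEx(cv2.bitwise_not(mask(d,(60,90,20),(90,255,255)))&w,cv2.MORPH_OPEN,np.ones((3,3)))
    c=max(cv2.findContours(hol,cv2.RETR_EXTERNAL,cv2.CHAIN_APPROX_NONE)[0],key=cv2.contourArea)
    d["e"]=cv2.fitEllipse(cv2.convexHull(c)); print(d["e"])
print("guard",tri(s,[s["e"][0]],t,[t["e"][0]]),plane(s,[s["e"][0]],.05),plane(t,[t["e"][0]],.05))
big=lambda d,p:cv2.resize(d["color"][p[1]-40:p[1]+40,p[0]-50:p[0]+50],None,fx=4,fy=4,interpolation=cv2.INTER_NEAREST)
cv2.imwrite("pics/c1.png",np.vstack([np.hstack([big(s,(225,272)),big(t,(243,205))]),np.hstack([big(s,(404,205)),big(t,(423,256))])])[:600,:800])
E
```

```text
red (225.14806017418843, 271.89469517022957) (219, 261, 13, 23) (241.983908045977, 203.74022988505746) (237, 199, 11, 10) [[0.57044482 0.17055744 0.06558259]]
yel (202.89946018893386, 294.0688259109312) (196, 283, 14, 24) (212.94956140350877, 209.6688596491228) (208, 205, 11, 10) [[0.55086259 0.23326073 0.06824522]]
blue (178.63211772232884, 319.7408829174664) (171, 308, 16, 25) (184.04794520547946, 215.6461187214612) (179, 211, 11, 10) [[0.5320405  0.29610272 0.06748348]]
((404.3941650390625, 200.02297973632812), (14.120671272277832, 24.921836853027344), 94.1106948852539)
((422.7164611816406, 255.845458984375), (22.402233123779297, 23.270652770996094), 127.44613647460938)
guard [[ 0.48850778 -0.23973021  0.04983238]] [[ 0.48859077 -0.23941527  0.05      ]] [[ 0.48825793 -0.23982552  0.05      ]]
```

View pics/c1.png

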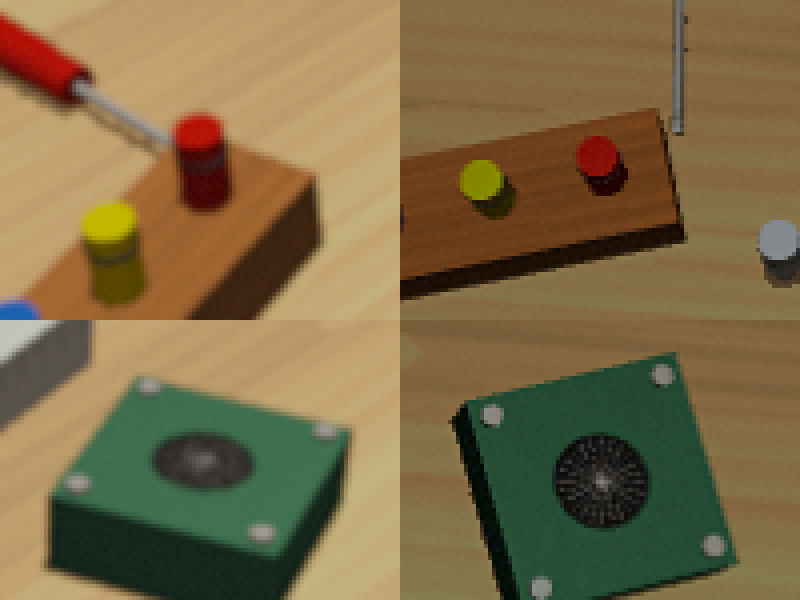

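The crop shows that in the top view only the bright top face of the red head passes the mask, because its side is in shadow. I'll use the top faces in both views for the stop's axis. The guard is good: both rays agree at z = 0.05.

```bash
python3 - <<'E'
from h import *
s,t=cam("side"),cam("top")
P={}
for n,ps,pt,R in (("red",(225,266),(242,203),((0,150,0),(6,255,255))),("yel",(203,288),(213,209),((24,150,0),(34,255,255))),("blue",(179,313),(184,215),((100,130,0),(125,255,255)))):
    o=[]
    for d,p in((s,ps),(t,pt)):
        m=mask(d,*R); v=d["color"].max(2); vt=v[p[1]-2:p[1]+2,p[0]-2:p[0]+2].mean()
        m&=cv2.inRange(v,int(vt*.85),255); a,b,_=blob(m,p,11); o.append(a); d["b"]=b
    P[n]=tri(s,[o[0]],t,[o[1]])[0]
    print(n,P[n].round(4),s["b"],t["b"],plane(s,[o[0]],.085)[0].round(4),plane(t,[o[1]],.085)[0].round(4))
print(np.linalg.norm(P["red"]-P["yel"]),np.linalg.norm(P["yel"]-P["blue"]))
ax=P["red"]-P["blue"]; th=np.arctan2(ax[0],-ax[1]); print("perp dir",-ax[1]/np.hypot(*ax[:2]),ax[0]/np.hypot(*ax[:2]))
print("decoy",plane(t,[(288,226)],.07),"jar",plane(t,[(354,150)],.09),"sdtip",plane(t,[(262,197)],.01))
r=P["red"]
for dy in (0,np.pi):
    a=(np.arctan2(-ax[1],-ax[0])+dy)/2   # sin2a=-ax1.., cos2a=-ax0: tool y = perp
    q=[0,np.cos(a),np.sin(a),0]; print(a,"ik",[np.round(bot.solve_ik([r[0],r[1],z],q),2) for z in(.2,.053)])
for a2 in np.arange(-180,180,45):
    a=np.radians(a2)/2; q=bot.solve_ik([.4884,-.2398,.12],[0,np.cos(a),np.sin(a),0]); print(a2,None if q is None else np.round(q,2))
E
```

```text
red [0.5681 0.1698 0.0832] (218, 261, 12, 8) (237, 199, 10, 10) [0.5666 0.171  0.085 ] [0.5673 0.1692 0.085 ]
yel [0.5488 0.2319 0.0847] (195, 282, 14, 10) (208, 205, 10, 10) [0.5488 0.2322 0.085 ] [0.5485 0.2316 0.085 ]
blue [0.5308 0.2937 0.0829] (171, 308, 13, 9) (179, 211, 11, 10) [0.529  0.2947 0.085 ] [0.5301 0.2929 0.085 ]
0.0650504212603207 0.06434667677145443
perp dir 0.9576055569546172 0.28808262233192306
decoy [[0.52796646 0.06404386 0.07      ]] jar [[ 0.71053822 -0.06949645  0.09      ]] sdtip [[0.60881474 0.13670721 0.01      ]]
0.9315101486677402 ik [array([ 0.4 ,  0.54, -1.06,  1.48,  0.47,  1.4 , -0.39]), array([ 0.35,  0.68, -0.97,  1.64,  0.6 ,  1.15, -0.48])]
2.5023064754626367 ik [array([-1.21,  0.69,  1.36,  1.55, -0.67,  1.45, -2.67]), array([-1.2 ,  0.94,  1.35,  1.71, -0.95,  1.31, -2.49])]
-180 [ 0.89  0.36 -0.6   1.72  0.22  1.13  1.79]
-135 [ 1.33  0.64 -1.28  1.71  0.64  1.29  2.26]
-90 [ 0.47  0.3  -0.09  1.74  0.03  1.1  -2.77]
-45 [ 0.55  0.3  -0.19  1.74  0.06  1.11 -2.01]
0 [ 0.63  0.31 -0.28  1.74  0.09  1.11 -1.25]
45 [ 0.7   0.32 -0.37  1.73  0.13  1.11 -0.49]
90 [ 0.78  0.33 -0.46  1.73  0.16  1.12  0.27]
135 [ 0.82  0.34 -0.51  1.73  0.18  1.12  1.04]
```

Both views agree on red at (0.5675, 0.1697) with its top at z ≈ 0.084 (0.085 expected), and the spacing is 65 mm. I'll grasp across the rack so the fingers clear the yellow stop.

```bash
python3 - <<'E'
from h import *
r=np.array([.5675,.1697]); a=.9315; q=[0,np.cos(a),np.sin(a),0]
bot.move_j([-0.29,.383,.016,1.37,-.006,1.388,0.0]); print(bot.current_time(),bot.current_tool_pos())
bot.goto([*r,.15],q); print(bot.current_time(),bot.current_qpos())
print("hit",bot.move_straight([*r,.053],v=.12,threshold=8), bot.current_tool_pos(),bot.current_time())
d=cam("side"); 
bot.close(force=70); print("w",bot.current_grip_width(),bot.current_gripper_force(),bot.current_contact_force(),bot.current_tool_pos(),bot.current_time())
e=cam("side"); big=lambda d:cv2.resize(d["color"][200:340,150:300],None,fx=2.6,fy=2.6)
cv2.imwrite("pics/g1.png",np.hstack([big(d),big(e)]))
E
```

```text
3.3333 [0.60931821 0.13961562 0.23160621]
3.8 [-0.33601445  0.36393959 -0.01027146  1.58106309  0.00419501  1.19787562
 -0.05509617]
hit False [0.56830082 0.16986023 0.05397611] 4.7583
w 0.26128064502158965 68.4948992729187 [ 0.0528121  -0.21853452  3.01997049] [0.56779727 0.16979455 0.05336268] 5.4083
```

View pics/g1.png

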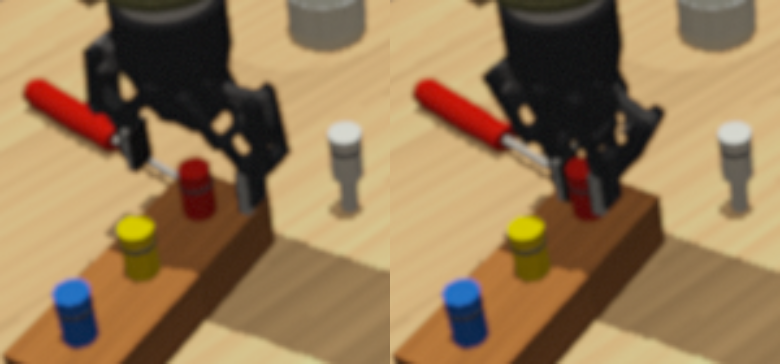

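The pin is held on its head, between the fingers, with the rack and its neighbours undisturbed. Lifting it and carrying it to the anchor.

```bash
python3 - <<'E'
from h import *
p=bot.current_tool_pos()
bot.move_straight([p[0],p[1],.15],v=.15); print(bot.current_time(),bot.current_grip_width(),bot.current_contact_force())
G=np.array([.4884,-.2398]); a=np.radians(60)/2; q=[0,np.cos(a),np.sin(a),0]
bot.goto([*(G+[.007,0]),.13],q); print(bot.current_time(),bot.current_tool_pos(),bot.current_qpos())
bot.move_straight([*(G+[.007,0]),.097],v=.06)
f=[]; 
for i in range(5): f.append(bot.current_contact_force()); bot.sleep(.02)
print(np.mean(f,0),np.std(f,0),bot.current_tool_pos(),bot.current_grip_width(),bot.current_time())
s,t=cam("side"),cam("top"); b=lambda d,x,y:cv2.resize(d["color"][y-60:y+40,x-50:x+50],None,fx=4,fy=4)
cv2.imwrite("pics/a1.png",np.hstack([b(s,404,190),b(t,423,250)]))
E
```

```text
6.2583 0.25989029551026605 [-0.43541008 -0.15548348 -0.93034652]
7.8 [ 0.49654505 -0.23775076  0.12992023] [ 0.11002656  0.3032266   0.33812609  1.73147174 -0.11096384  1.12557727
 -0.03804549]
[ 0.20005752 -0.26408326 -0.40229992] [0.27022858 0.48219087 0.34161955] [ 0.49565605 -0.24000795  0.09737679] 0.2587924051440843 8.5833
```

View pics/a1.png

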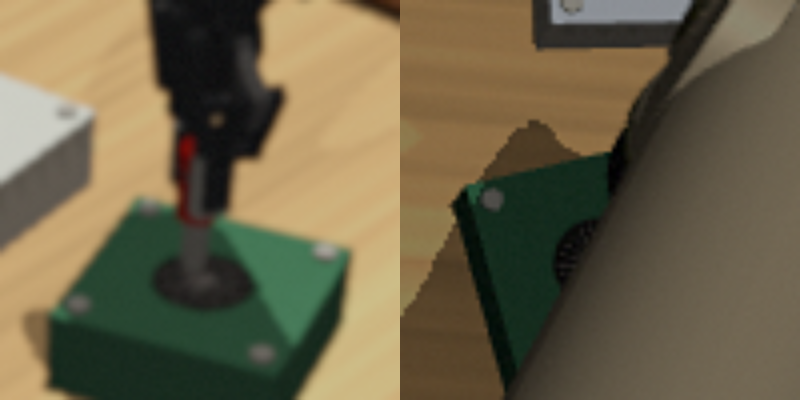

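The pin is upright in the grip, with its tip just above the guard inside the opening. Next is a slow touch-down and a stiffness check.

```bash
cat >> h.py <<'E'
G=np.array([.4884,-.2398])
def F(n=4):
    f=[]
    for _ in range(n): f.append(bot.current_contact_force()); bot.sleep(.01)
    return np.mean(f,0)
E
python3 - <<'E'
from h import *
x=G+[.007,0]; f0=F(8); print("f0",f0)
h=bot.move_straight([*x,.084],v=.008,threshold=4); p=bot.current_tool_pos(); print(h,p,F()-f0,bot.current_time())
z=p[2]
for dz in (0,-.0005,-.001):
    bot.move_straight([*x,z+dz],v=.01); print(dz,bot.current_tool_pos(),F()-f0,bot.current_time())
E
```

```text
f0 [-0.06878043 -0.16195262 -0.69032608]
True [ 0.49544335 -0.23979107  0.09023044] [-0.30742571  0.16726101  5.89795859] 9.7167
0 [ 0.49558672 -0.23987828  0.0903339 ] [-0.00852585  0.06056429  2.32065834] 10.0167
-0.0005 [ 0.49562767 -0.23991557  0.09025088] [-0.87846529  0.91484586  6.5508828 ] 10.3
-0.001 [ 0.49566164 -0.23992217  0.0901476 ] [-2.47519422  1.5864478  10.40889057] 10.5833
```

```bash
python3 - <<'E'
from h import *
f0=np.array([0,-.16,-.65]); Z=.0894
for k in range(24):
    th=np.radians(15*k); x=G+.007*np.array([np.cos(th),np.sin(th)])
    bot.move_straight([*x,Z],v=.015); f=F()-f0; p=bot.current_tool_pos()
    print(15*k,(p*1e3).round(2),f.round(1),round(bot.current_time(),2))
    if f[2]<2: print("DROP"); break
    if f[2]>18: print("HIGH"); break
E
```

```text
0 [ 495.69 -239.9    90.21] [-1.6  1.7  9. ] 10.87
15 [ 495.61 -239.15   90.25] [-0.1 -2.   6.3] 11.18
30 [ 495.1  -237.51   90.25] [ 0.4 -3.5  6.5] 11.48
45 [ 494.11 -235.82   90.24] [ 1.3 -3.7  6.2] 11.79
60 [ 492.84 -234.43   90.26] [ 1.9 -3.2  6.7] 12.1
75 [ 491.33 -233.34   90.24] [ 2.4 -2.4  5.8] 12.41
90 [ 489.72 -232.74   90.24] [ 3.4 -1.3  6.5] 12.72
105 [ 488.04 -232.59   90.22] [ 3.  -0.9  6.3] 13.03
120 [ 486.5  -232.87   90.21] [3.7 0.9 6.5] 13.33
135 [ 485.19 -233.54   90.21] [3.7 1.5 7.1] 13.64
150 [ 484.1  -234.56   90.19] [3.4 2.6 7.4] 13.95
165 [ 483.37 -235.81   90.12] [3.1 3.9 8.1] 14.26
180 [ 482.92 -237.27   90.01] [2.5 4.8 8.7] 14.57
195 [ 482.9  -238.73   89.83] [1.6 5.9 8.5] 14.88
210 [ 481.6  -242.5    88.64] [-0.2  0.3 -0.7] 15.18
DROP
```

```bash
python3 - <<'E'
from h import *
f0=np.array([0,-.16,-.65]); c=bot.current_tool_pos()[:2].copy(); c0=c.copy()
c=G+.007*np.array([np.cos(np.radians(210)),np.sin(np.radians(210))])
print("cmd",c)
for k in range(12):
    h=bot.move_straight([*c,.0845],v=.01,threshold=5); f=F()-f0; p=bot.current_tool_pos()
    print(k,h,(p*1e3).round(2),f.round(1),(bot.current_moment()).round(2),round(bot.current_time(),2))
    if p[2]<.0855: break
    if h:
        l=np.hypot(*f[:2]); c=c+f[:2]/max(l,1e-3)*min(.001,.00025*l)
        bot.move_straight([*c,p[2]+.0003],v=.01)
E
```

```text
cmd [ 0.48233782 -0.2433    ]
0 False [ 481.95 -243.24   84.23] [-1.5 -0.1 -1.4] [ 0.    0.35 -0.02] 15.86
```

It's past the taper. Easing down in steps, trimming laterally by force.

```bash
python3 - <<'E'
from h import *
f0=np.array([0,-.16,-.65]); c=np.array([.48224,-.2433]); z=.0845
for k in range(24):
    z=z-.003 if z>.061 else z-.001
    h=bot.move_straight([*c,z],v=.012,threshold=6); f=F()-f0; p=bot.current_tool_pos()
    print(k,h,(p*1e3).round(2),f.round(1),bot.current_moment().round(2),round(bot.current_time(),2))
    if h or f[2]>5:
        if p[2]<.0575: print("SEATED?"); break
        z=p[2]+.0005
        if k>14: break
    if np.hypot(*f[:2])>1.5: c=c+f[:2]*.00007
    if z<.0545: break
E
```

```text
0 False [ 481.96 -243.28   81.28] [-2.6 -0.  -0.4] [-0.01  0.65  0.02] 16.29
1 False [ 481.95 -243.29   78.33] [-2.9  0.1 -0.5] [0.04 0.7  0.04] 16.73
2 False [ 481.9  -243.25   75.34] [-2.5  0.2 -0.8] [-0.02  0.64 -0.04] 17.16
3 False [ 481.8  -243.26   72.39] [-1.9  0.2 -1.4] [-0.1   0.37  0.03] 17.59
4 False [ 481.73 -243.22   69.45] [-1.1  0.2 -0.6] [-0.04  0.17  0.02] 18.02
5 False [ 481.68 -243.24   66.46] [-0.1 -0.1 -0.6] [ 0.02  0.09 -0.02] 18.46
6 False [ 481.65 -243.26   63.49] [-0.4  0.5 -0.4] [ 0.03 -0.02  0.02] 18.89
7 False [ 481.59 -243.31   60.46] [ 0.  -0.1 -0.4] [-0.05  0.03 -0.05] 19.32
8 False [ 481.6  -243.26   59.5 ] [-0.1  0.2 -0.2] [-0.   -0.05 -0.07] 19.61
9 False [ 481.6  -243.25   58.48] [-0.1 -0.1 -0.1] [ 0.13 -0.05 -0.02] 19.89
10 False [ 481.59 -243.25   57.48] [-0.3  0.2 -0.7] [-0.05 -0.    0.05] 20.18
11 False [ 481.56 -243.26   56.45] [ 0.3  0.2 -0.1] [-0.03  0.03  0.02] 20.46
12 False [ 481.66 -243.32   56.29] [-3.2  1.6  8.4] [ 0.39  0.69 -0.03] 20.74
SEATED?
```

The shoulder makes contact at 56.3 mm, where it was predicted. Easing the pressure, releasing and backing off.

```bash
python3 - <<'E'
from h import *
c=np.array([.4816,-.2433])
bot.move_straight([*c,.0561],v=.01); print(F(),bot.current_time())
bot.gripper_open(); print(bot.current_grip_width(),F(),bot.current_tool_pos())
print(bot.move_straight([*c,.16],v=.08,threshold=8)); bot.sleep(.2)
q=bot.current_qpos(); q=np.array(q); q[0]+=.6; bot.move_j(q); print(bot.current_tool_pos(),bot.current_time())
s,t=cam("side"),cam("top"); b=lambda d,x,y:cv2.resize(d["color"][y-50:y+50,x-50:x+50],None,fx=4,fy=4)
cv2.imwrite("pics/e1.png",np.vstack([np.hstack([b(s,404,190),b(t,423,250)]),np.hstack([b(s,225,290),b(t,225,205)])[:200]]))
for d,p in((s,(404,185)),(t,(428,247))):
    m=cv2.morphologyEx(mask(d,(0,150,0),(6,255,255))|mask(d,(174,150,0),(180,255,255)),cv2.MORPH_CLOSE,np.ones((5,5))); d["a"],bb,_=blob(m,p,30); print(d["a"],bb)
print(tri(s,[s["a"]],t,[t["a"]]))
E
```

```text
[-1.52918616  0.74381021  3.65617072] 21.025
0.9989273085998298 [ 0.29092057 -0.40305945  0.07696663] [ 0.48160872 -0.24329211  0.0560907 ]
False
[ 0.26170139 -0.47162716  0.15952688] 24.5583
(408.4846846846846, 193.39639639639637) (403, 184, 12, 20)
(426.2773722627737, 257.3649635036496) (419, 251, 15, 14)
[[ 0.48223826 -0.24377     0.06753961]]
```

View pics/e1.png

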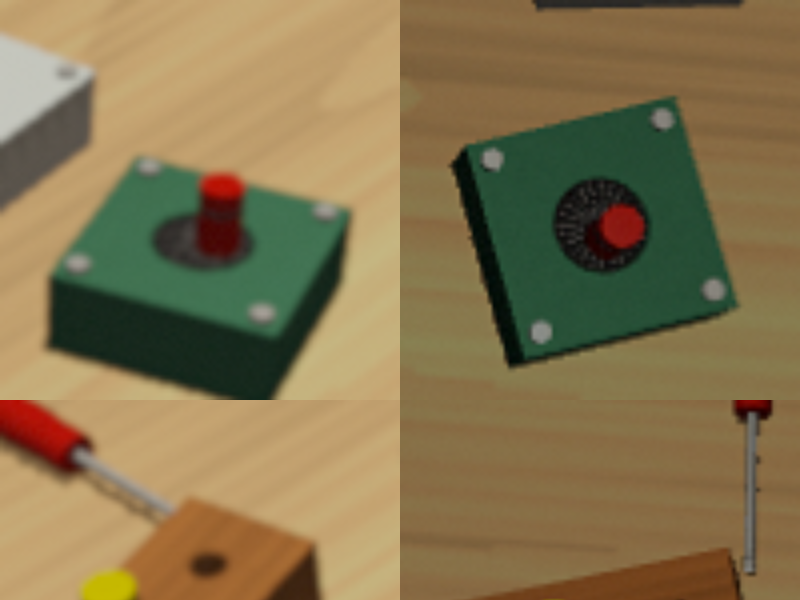

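The red stop stands upright with its shoulder on the guard. Its head centre is at z = 67.5 mm (68 expected), and the yellow stop and screwdriver look undisturbed. Handing in.

```bash
python3 -c "
from workcell import finish_job
print(finish_job())"
```

```text
the job is handed in; nothing more can be done
None
```

The red stop is fully home and upright in the green anchor's hidden hole and released; the highest contact force I read was about 10 N, and I handed the job in at about 25 s.

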